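# Slide the tuna can onto its pad and snap its cover on

### The arm

A 6-joint arm with a two-finger parallel gripper is mounted at the origin on the work surface. World frame = base frame: x ahead of the robot, y to its left, z up, the work surface at z = 0. Lengths are in m, angles in rad, forces in N, time in s.
With the tool pointing down it reaches from about 0.35 to 0.775 m from the base axis. Payload 7.3 kg.
Tool frame: the origin (TCP) lies at the centre of the arm's flange, where the gripper is bolted on; the fingertips stand 178 mm ahead of it and the grasp point (between the pads) lies 159 mm ahead of it; z points along the fingers, y is the line along which they close (so a half turn about z gives the same grasp; the last joint's range is limited). The gripper opens to 92 mm and grips with 3 to 60 N. Pads are 19 mm wide; open, the fingers measure 130 mm over their backs; the gripper's body (75 mm by 190 mm) begins 47 mm behind the grasp point.
Start: joints at [1.04, 0.342, 1.524, -0, 1.275, -0.146], TCP at [0.197, 0.487, 0.405] pointing down, gripper open.
Joint ranges: [-2.53, 2.53], [-0.77, 2.02], [0.04, 2.7], [-1, 4.14], [0.28, 2.66], [-3.11, 3.11]. Speed limits (rad/s): [2.57, 2.57, 3.14, 3.14, 3.14, 3.14].

### API

Orientations are given as [roll, pitch, yaw] about the fixed x, y, z axes, in that order (R = Rz(yaw) Ry(pitch) Rx(roll)).
In Python, from cell import robot, imaging, telemetry, hand_in gives the robot as it stands (robot), with the cameras (imaging), the readings (telemetry) and the job as plain functions.
- The arm moves only by the shell command python3 drive.py FILE [OPENING] [FORCE], which reads ROWS from the file FILE. ROWS is a JSON object with one list for each field, all of the same length, 1 to 8, a row being the entries at one place: sx, sy, sz (the shift in a scale on which 1.0 is 0.5 m), drx, dry, drz (a rotation vector in parts of the range, where 1.0 means pi/2 rad); each row shifts and turns the commanded pose from where the row before left it, along the tool's axes as they then stand; what a row does not reach is not made up. A row lasts 1/12 s, in which the tool goes at most 0.0417 m and 0.125 rad, less where a joint would pass 70% of its speed; a pose out of reach is approached as far as the arm can. OPENING is the finger opening in m, set as the command begins (- or left out keeps the last). The fingers move at their own pace and stop on an object; FORCE is the grip in N (left out, the last holds). Time passes only in rows, so rows that do not move let the fingers close. It prints the time, the measured TCP pose, the force, the opening and the grip force at its end. No shift or turn number may pass 1 either way. Input that does not fit is refused with a message, and nothing moves.
- telemetry.observe(): the state, without advancing time (a new reading comes with each control period).
- imaging.read_camera(name): name is "scene" or "top"; returns a dict with "image" (480x640x3 uint8, red, green, blue), "fx", "fy", "cx", "cy" (pixels), "pose" (4x4, takes a point from camera to world coordinates). Camera axes: x right, y down, z forward; pixel columns grow to the right and rows downward; lengths in m; the calibration is good to about 2 mm. A picture is of the moment at which its call begins. There is no depth.
- hand_in(): hands the job in; it is judged then, once.
The state is a dict: "time": time; "qpos": joint angles; "qvel": joint speeds; "joint_efforts": joint torques, N m; "tool_pos": TCP position; "tool_rot": TCP orientation; "contact_force": force on the tool from outside, world axes, zero at the start; "torque": the same for the moment, N m; "opening": finger opening in m; "grip_force": force on a finger pad.
Only numpy, scipy, OpenCV 4.12 (cv2) and the standard library are available. Lean on these libraries where they do the work, as an engineer would, in place of code of your own. Each camera call takes 0.05 s, during which the arm holds its last target. There are 200 camera calls.

### The job

Slide the tuna can along the shelf, without lifting it, until it stands wholly on the round black non-slip pad. Then take the white plastic cover by its grip bar, set it on the can and press it straight down until it snaps fully home, level all round, and keep pressing after the click: finish with the gripper still on the cover, pressing it down firmly, with the can still wholly on the pad. Leave the bottle, the egg carton, the bottle cap and the rack with the crushed cans where they stand.

Things in the scene. Friction and masses are not known exactly. Their poses are not given: they have to be found in the camera images.
- tuna_can: The sealed steel tuna can, loose, upright on the shelf: body 66 mm in diameter, 38 mm high, a rolled rim 70 mm in diameter 33 to 38 mm above its base (the top 3 mm taper inwards to 65 mm), ring pull sunk below the rim. 0.14 to 0.22 kg. Origin: centre of its base; z up. Round, so its yaw does not matter.
- can_top (a point): Centre of the can's top, 38 mm above its base, where the cover goes. The cover's sprung catches meet the rim with the cover's origin about 4 mm below this point, resist for 2 to 3 mm with about 6 to 12 N (more if over 2 mm off centre), then give suddenly, and it is home with its origin 9 mm below this point (29 mm above the can's base), lid on the can's top. Any yaw will do.
- cover: The white plastic snap-fit can cover, loose, right way up on its skirt: a round lid 78 mm in outer diameter (82 mm over six small lugs on the skirt) with an upright grip bar across its top. Skirt 9 mm deep, 73 mm inner diameter; lid's upper face 12 mm above the origin. 64 g. Origin: centre of its underside (level of the skirt's lower edge); z up; x along the grip bar.
- cover_bar (a point): Centre of the cover's grip bar, 21.5 mm above the cover's origin. The bar stands on the lid, 44 mm long (cover x), 12 mm thick (cover y) and 19 mm high, from 12 to 31 mm above the cover's origin.
- pad: The round black non-slip disc, 100 mm in diameter with a thin metal rim of 104 mm, let flush into the shelf (no step): the can's place. Origin: its centre, on the shelf's surface.
- shelf: The wooden shelf everything stands on, its surface at z = 0 (fixed; its origin is its centre).
- soju_bottle: Green glass bottle with a blank paper label, standing, 65 mm in diameter, 215 mm tall. Origin: centre of its base. Bystander.
- egg_carton: Clear plastic egg carton, empty and shut, 106 x 248 x 67 mm (x, y, z). Origin: centre of its underside. Bystander.
- bottle_cap: Red plastic screw cap lying open side down, 30 mm in diameter, 15.5 mm high. Origin: centre of its underside. Bystander.
- rack: Clear acrylic rack, fixed, base 110 x 154 mm, four upright plates to 91 mm high making three slots 38 mm wide. Origin: centre of its underside; slots lie along its x. Bystander.
- crushed0: Crushed aluminium drinks can, 76 x 26 x 120 mm, standing upright in the right-hand (-y) slot of the rack, its top about 126 mm above the shelf. Origin: centre of its base, 6 mm above the shelf. Bystander.
- crushed1: Crushed aluminium drinks can, 76 x 26 x 120 mm, standing upright in the middle slot of the rack, its top about 126 mm above the shelf. Origin: centre of its base, 6 mm above the shelf. Bystander.
- crushed2: Crushed aluminium drinks can, 76 x 26 x 120 mm, standing upright in the left-hand (+y) slot of the rack, its top about 126 mm above the shelf. Origin: centre of its base, 6 mm above the shelf. Bystander.

How it is judged:
By the outcome, as a careful person would: the job done as asked, in the order asked, and still so for the second after the job is handed in, while the arm keeps its last pose, push and grip.
It also fails if it takes over 64 s, if anything falls off the work surface, if the arm or the gripper's body presses on something with over 40 N, if the wrist force passes 120 N, or if a joint passes its speed limit or range.

## Working session

There is one attempt and no reset: what is moved stays moved. The work goes in short steps, Python scripts to look and compute and a shell command to move; the robot and the scene stay as the last step left them, time stands still between calls to the robot, and variables do not carry over. Pictures are saved under pics/ and viewed, at most 12 in all, crops included, and the job is handed in when it is done.

```bash
ls; mkdir -p pics
python3 - <<'E'
from cell import robot, imaging, telemetry, hand_in
import cv2,numpy as np
for n in("scene","top"):
    c=imaging.read_camera(n); cv2.imwrite(f"pics/{n}0.png",c["image"][:,:,::-1]); print(n,c["fx"],c["fy"],c["cx"],c["cy"],np.round(c["pose"],3).tolist())
print(telemetry.observe())
E
```

```text
cell.py
drive.py
pics
scene 534.9694362261138 534.9694362261138 320.6454574157507 238.43971324784286 [[0.835, 0.462, -0.3, 0.945], [0.551, -0.709, 0.441, -0.305], [-0.009, -0.533, -0.846, 0.979], [0.0, 0.0, 0.0, 1.0]]
top 475.3794703808316 475.3794703808316 320.87346860183163 242.14946985467708 [[0.003, -0.988, 0.153, 0.414], [-1.0, -0.001, 0.012, 0.149], [-0.012, -0.153, -0.988, 1.303], [0.0, 0.0, 0.0, 1.0]]
{'time': 0.1, 'qpos': array([ 1.04000111e+00,  3.42640582e-01,  1.52488858e+00, -4.66687377e-05,
        1.27537531e+00, -1.45996702e-01]), 'qvel': array([ 1.40098520e-03, -1.41299951e-03, -4.40774412e-03, -1.58612603e-04,
       -9.49503801e-04, -8.47244902e-05]), 'joint_efforts': array([ 9.30532478e-04, -4.32010782e+01, -2.44692099e+01,  7.18964869e-02,
        5.25132869e-02, -2.80782945e-05]), 'tool_pos': array([0.19699775, 0.48651947, 0.40413225]), 'tool_rot': array([-3.14028830e+00, -1.46686674e-04,  2.75680766e+00]), 'contact_force': array([ 0.50822933, -0.34978714,  0.04217578]), 'torque': array([-0.00688918, -0.02125287, -0.02783697]), 'grip_force': 0.0, 'opening': 0.09174346275062292}
```

View pics/top0.png

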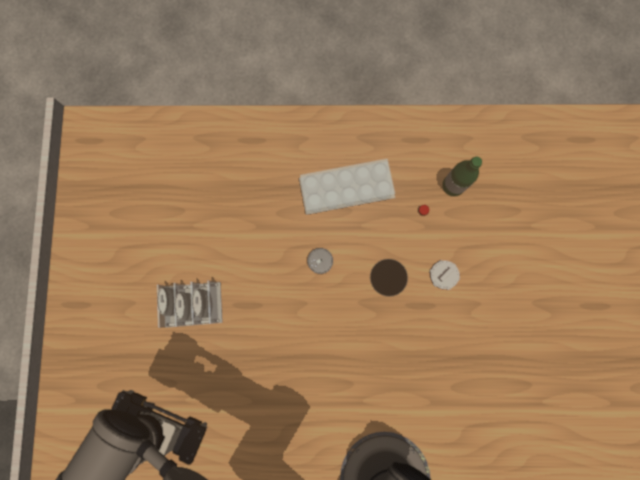

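View pics/scene0.png

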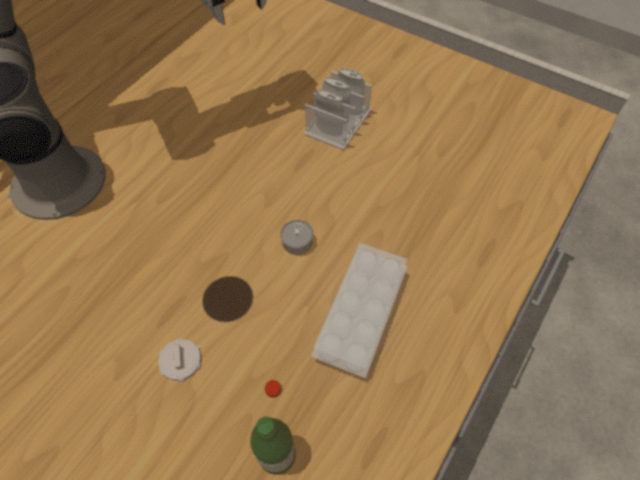

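The top view shows the can at about (320,261), the pad at (389,277) and the cover at (445,275), with its bar running diagonally. The scene view has them at (297,236), (227,299) and (180,360). The carton, cap and bottle lie further out, and the rack is at top-left (190,305).

```bash
cat > h.py <<'E'
from cell import robot, imaging, telemetry, hand_in
import cv2,numpy as np
def cast(c,u,v,z):
    d=np.array([(u-c["cx"])/c["fx"],(v-c["cy"])/c["fy"],1]); P=np.array(c["pose"]); d=P[:3,:3]@d; o=P[:3,3]
    return o+d*(z-o[2])/d[2]
def proj(c,p):
    P=np.array(c["pose"]); q=P[:3,:3].T@(np.array(p)-P[:3,3]); return c["fx"]*q[0]/q[2]+c["cx"],c["fy"]*q[1]/q[2]+c["cy"]
def blob(c,kind,u,v,r=40):
    "largest mask component near (u,v): list of contour points"
    hsv=cv2.cvtColor(c["image"],cv2.COLOR_RGB2HSV).astype(int); H,S,V=hsv[...,0],hsv[...,1],hsv[...,2]
    m={"pad":V<75,"cover":(S<60)&(V>120),"can":S<75}[kind].astype(np.uint8)
    k=np.zeros_like(m); cv2.circle(k,(int(u),int(v)),r,1,-1); m=m*k
    m=cv2.morphologyEx(m,cv2.MORPH_CLOSE,np.ones((5,5),np.uint8))
    cs,_=cv2.findContours(m,cv2.RETR_EXTERNAL,cv2.CHAIN_APPROX_NONE)
    return max(cs,key=cv2.contourArea)
def fit(c,kind,u,v,z,r=40):
    "hull cast to plane z, ellipse centre and axes in world"
    q=blob(c,kind,u,v,r)[:,0,:]
    w=np.array([cast(c,a,b,z)[:2] for a,b in q]); (x,y),(a,b),t=cv2.fitEllipse((w*1e4).astype(np.float32))
    return np.round([x/1e4,y/1e4,a/10,b/10],4)
E
python3 - <<'E'
from h import *
px={"top":dict(can=(320,261),pad=(389,277),cover=(445,275)),"scene":dict(can=(297,236),pad=(227,299),cover=(180,360))}
out=[]
for n in px:
    c=imaging.read_camera(n)
    for k,z in(("can",.033),("pad",0),("cover",.008)):
        print(n,k,fit(c,k,*px[n][k],z,r=30))
    for i,k in enumerate(("can","cover")):
        u,v=px[n][k]; u=int(u);v=int(v); t=c["image"][v-25:v+25,u-25:u+25,::-1]; out.append(cv2.resize(t,(300,300),interpolation=cv2.INTER_CUBIC))
cv2.imwrite("pics/crop1.png",np.vstack([np.hstack(out[:2]),np.hstack(out[2:])]))
E
```

```text
top can [ 0.561   0.1672 64.9376 66.1821]
top pad [ 5.19000e-01 -2.02000e-02  9.22438e+01  9.34427e+01]
top cover [ 0.5259 -0.1708 74.5378 75.1155]
scene can [ 0.5632  0.1653 64.8421 79.5482]
scene pad [ 5.17700e-01 -1.76000e-02  9.21445e+01  9.39755e+01]
scene cover [ 0.5248 -0.1689 75.5837 77.8747]
```

View pics/crop1.png

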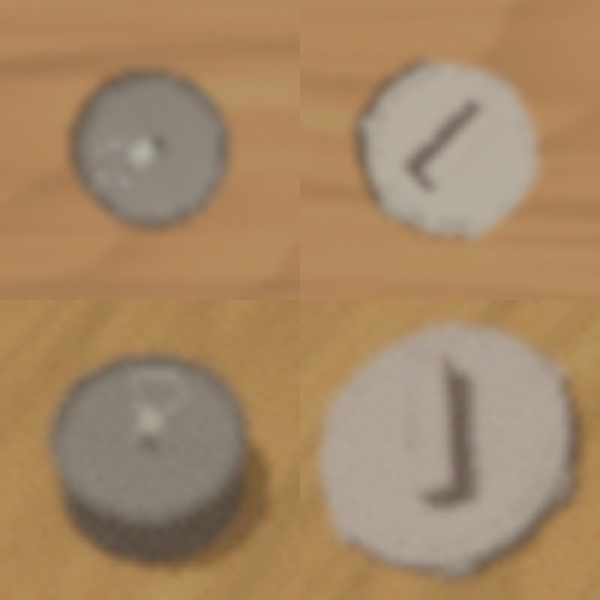

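The manual's scale: shifts go in shares of 0.5 m and turns go in shares of pi/2 rad. Converting my numbers, -0.096 rad / 1.5708 = -0.0611.

```bash
echo '{"sx": [0, 0, 0, 0, 0], "sy": [0, 0, 0, 0, 0], "sz": [0, 0, 0, 0, 0], "drx": [0, 0, 0, 0, 0], "dry": [0, 0, 0, 0, 0], "drz": [-0.0611, -0.0611, -0.0611, -0.0611, 0]}' > mv.in && python3 drive.py mv.in 0.092
echo '{"sx": [-0.052, -0.052, -0.052, -0.052, -0.052, -0.052, -0.052], "sy": [-0.046, -0.046, -0.046, -0.046, -0.046, -0.046, -0.046], "sz": [0, 0, 0, 0, 0, 0, 0], "drx": [0, 0, 0, 0, 0, 0, 0], "dry": [0, 0, 0, 0, 0, 0, 0], "drz": [0, 0, 0, 0, 0, 0, 0]}' > mv.in && python3 drive.py mv.in
echo '{"sx": [-0.052, -0.052, -0.052, -0.052, -0.052, -0.052, -0.052, 0], "sy": [-0.046, -0.046, -0.046, -0.046, -0.046, -0.046, -0.046, 0], "sz": [0, 0, 0, 0, 0, 0, 0, 0], "drx": [0, 0, 0, 0, 0, 0, 0, 0], "dry": [0, 0, 0, 0, 0, 0, 0, 0], "drz": [0, 0, 0, 0, 0, 0, 0, 0]}' > mv.in && python3 drive.py mv.in
python3 - <<'E'
from h import *
# bar yaw: dark shadow strip on lid (z=.012), long leg of the L
for n,(u,v) in(("top",(445,275)),("scene",(180,360))):
    c=imaging.read_camera(n); g=cv2.cvtColor(c["image"],cv2.COLOR_RGB2GRAY).astype(float)
    k=np.zeros(g.shape,np.uint8); cv2.circle(k,(u,v),11 if n=="top" else 14,1,-1)
    vs,us=np.nonzero((k>0)&(g<np.median(g[k>0])*.8))
    w=np.array([cast(c,a,b,.012)[:2] for a,b in zip(us,vs)]).astype(np.float32)
    d=cv2.fitLine(w,cv2.DIST_HUBER,0,.001,.001).ravel(); print(n,len(w),np.degrees(np.arctan2(d[1],d[0])),d[2:])
E
```

```text
time: 0.62
tool_pos: [0.197, 0.4866, 0.4045]
tool_rot: [-3.141, -0.0, -3.139]
contact_force: [0.4, 0.3, 0.7]
opening: 0.0919
grip_force: 0.0
time: 1.2
tool_pos: [0.3799, 0.3241, 0.4048]
tool_rot: [3.141, 0.0, 3.137]
contact_force: [0.3, 1.5, 0.4]
opening: 0.092
grip_force: 0.0
time: 1.87
tool_pos: [0.5644, 0.1602, 0.404]
tool_rot: [-3.14, 0.002, 3.133]
contact_force: [-1.4, 0.1, -1.0]
opening: 0.0916
grip_force: 0.0
top 43 -41.48392 [ 0.530356   -0.16707784]
scene 98 -51.57372 [ 0.52861667 -0.16691366]
```

To row units: 0.03 m / 0.5 = 0.06, 0.0065 m / 0.5 = 0.013.

```bash
echo '{"sx": [0.006, 0, 0, 0, 0, 0, 0], "sy": [0.013, 0, 0, 0, 0, 0, 0], "sz": [0, 0.06, 0.06, 0.06, 0.06, 0.06, 0], "drx": [0, 0, 0, 0, 0, 0, 0], "dry": [0, 0, 0, 0, 0, 0, 0], "drz": [0, 0, 0, 0, 0, 0, 0]}' > mv.in && python3 drive.py mv.in
echo '{"sx": [0, 0, 0, 0, 0], "sy": [0, 0, 0, 0, 0], "sz": [0.04, 0.04, 0.04, 0.016, 0], "drx": [0, 0, 0, 0, 0], "dry": [0, 0, 0, 0, 0], "drz": [0, 0, 0, 0, 0]}' > mv.in && python3 drive.py mv.in
python3 - <<'E'
from h import *
c=imaging.read_camera("scene"); u,v=map(int,proj(c,(.56,.167,.05))); cv2.imwrite("pics/grasp.png",cv2.resize(c["image"][v-75:v+75,u-100:u+100,::-1],None,fx=3,fy=3))
E
```

```text
time: 2.55
tool_pos: [0.5547, 0.1722, 0.2496]
tool_rot: [-3.14, -0.011, -3.141]
contact_force: [-1.0, -1.2, 0.1]
opening: 0.0915
grip_force: 0.0
time: 2.97
tool_pos: [0.5571, 0.1718, 0.1864]
tool_rot: [-3.141, -0.002, 3.142]
contact_force: [-0.1, -0.4, 0.4]
opening: 0.0917
grip_force: 0.0
```

View pics/grasp.png

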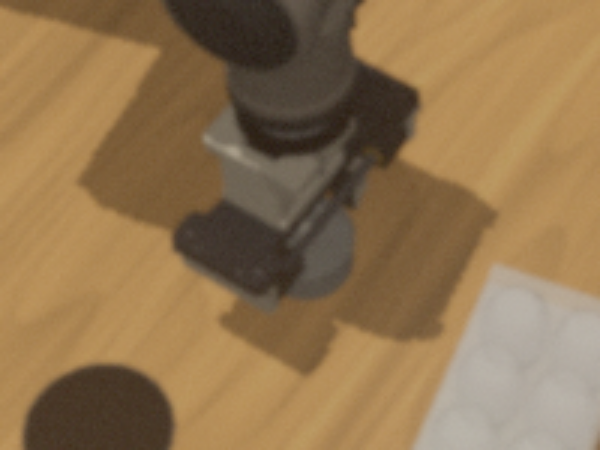

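The can stands between the open fingers, at about (325,260) in the crop, slightly beyond the pads' centre line. I'll shift 5 mm and close lightly.

To row units: -0.005 m / 0.5 = -0.01, -0.004 m / 0.5 = -0.008.

```bash
echo '{"sx": [-0.008, 0, 0], "sy": [-0.01, 0, 0], "sz": [0.004, 0, 0], "drx": [0, 0, 0], "dry": [0, 0, 0], "drz": [0, 0, 0]}' > mv.in && python3 drive.py mv.in
echo '{"sx": [0, 0, 0, 0, 0, 0, 0, 0], "sy": [0, 0, 0, 0, 0, 0, 0, 0], "sz": [0, 0, 0, 0, 0, 0, 0, 0], "drx": [0, 0, 0, 0, 0, 0, 0, 0], "dry": [0, 0, 0, 0, 0, 0, 0, 0], "drz": [0, 0, 0, 0, 0, 0, 0, 0]}' > mv.in && python3 drive.py mv.in 0.06 8
```

```text
time: 3.27
tool_pos: [0.5624, 0.1656, 0.186]
tool_rot: [3.141, 0.002, 3.14]
contact_force: [1.0, -1.0, 0.8]
opening: 0.0917
grip_force: 0.0
time: 3.93
tool_pos: [0.5618, 0.166, 0.1849]
tool_rot: [3.141, 0.0, 3.141]
contact_force: [-0.1, 1.4, 1.8]
opening: 0.0683
grip_force: 8.0
```

To row units: -0.013 m / 0.5 = -0.026, -0.008 m / 0.5 = -0.016.

```bash
echo '{"sx": [0.004, 0.006, 0.006, 0.006, 0.006, 0.006, 0.006, 0.006], "sy": [-0.016, -0.026, -0.026, -0.026, -0.026, -0.026, -0.026, -0.026], "sz": [0, 0, 0, 0, 0, 0, 0, 0], "drx": [0, 0, 0, 0, 0, 0, 0, 0], "dry": [0, 0, 0, 0, 0, 0, 0, 0], "drz": [0, 0, 0, 0, 0, 0, 0, 0]}' > mv.in && python3 drive.py mv.in
echo '{"sx": [0.006, 0.006, 0.006, 0.006, 0.006, 0.004, 0, 0], "sy": [-0.026, -0.026, -0.026, -0.026, -0.026, -0.016, 0, 0], "sz": [0, 0, 0, 0, 0, 0, 0, 0], "drx": [0, 0, 0, 0, 0, 0, 0, 0], "dry": [0, 0, 0, 0, 0, 0, 0, 0], "drz": [0, 0, 0, 0, 0, 0, 0, 0]}' > mv.in && python3 drive.py mv.in
```

```text
time: 4.6
tool_pos: [0.5384, 0.0653, 0.1848]
tool_rot: [3.141, 0.0, 3.14]
contact_force: [1.1, 2.1, 3.3]
opening: 0.068
grip_force: 8.0
time: 5.27
tool_pos: [0.5215, -0.0072, 0.1848]
tool_rot: [-3.141, -0.0, 3.14]
contact_force: [-1.2, -4.8, 4.8]
opening: 0.0685
grip_force: 8.0
```

```bash
echo '{"sx": [0.002, 0.002, 0, 0], "sy": [-0.012, -0.012, 0, 0], "sz": [0, 0, 0, 0], "drx": [0, 0, 0, 0], "dry": [0, 0, 0, 0], "drz": [0, 0, 0, 0]}' > mv.in && python3 drive.py mv.in
echo '{"sx": [0, 0, 0, 0, 0, 0], "sy": [0, 0, 0, 0, 0, 0], "sz": [0, 0, 0, 0, 0, 0], "drx": [0, 0, 0, 0, 0, 0], "dry": [0, 0, 0, 0, 0, 0], "drz": [0, 0, 0, 0, 0, 0]}' > mv.in && python3 drive.py mv.in 0.092
echo '{"sx": [0, 0, 0, 0, 0, 0, 0], "sy": [0, 0, 0, 0, 0, 0, 0], "sz": [-0.04, -0.06, -0.06, -0.06, -0.06, -0.06, 0], "drx": [0, 0, 0, 0, 0, 0, 0], "dry": [0, 0, 0, 0, 0, 0, 0], "drz": [0, 0, 0, 0, 0, 0, 0]}' > mv.in && python3 drive.py mv.in
echo '{"sx": [0.06, 0.06, 0, 0, 0, 0, 0, 0], "sy": [0, 0, -0.07, -0.07, -0.07, -0.07, -0.02, 0], "sz": [0, 0, 0, 0, 0, 0, 0, 0], "drx": [0, 0, 0, 0, 0, 0, 0, 0], "dry": [0, 0, 0, 0, 0, 0, 0, 0], "drz": [0, 0, 0, 0, 0, 0, 0, 0]}' > mv.in && python3 drive.py mv.in
python3 - <<'E'
from h import *
for n in("scene","top"):
    c=imaging.read_camera(n); u,v=map(int,proj(c,(.53,-.09,.0))); cv2.imwrite(f"pics/{n}2.png",cv2.resize(c["image"][v-75:v+75,u-100:u+100,::-1],None,fx=3,fy=3)); print(n,u,v)
E
```

```text
time: 5.6
tool_pos: [0.5197, -0.0183, 0.1848]
tool_rot: [-3.141, 0.0, 3.141]
contact_force: [0.3, -0.2, 5.8]
opening: 0.068
grip_force: 8.0
time: 6.1
tool_pos: [0.5196, -0.0181, 0.1845]
tool_rot: [3.141, -0.0, 3.141]
contact_force: [-1.0, 0.8, -0.3]
opening: 0.0914
grip_force: 0.0
time: 6.68
tool_pos: [0.5207, -0.0183, 0.3606]
tool_rot: [-3.14, 0.01, 3.141]
contact_force: [0.8, -0.1, 0.3]
opening: 0.0916
grip_force: 0.0
time: 7.35
tool_pos: [0.4594, -0.1703, 0.3542]
tool_rot: [-3.141, -0.0, 3.137]
contact_force: [-0.7, 0.5, 0.7]
opening: 0.0918
grip_force: 0.0
scene 209 329
top 413 273
```

View pics/top2.png

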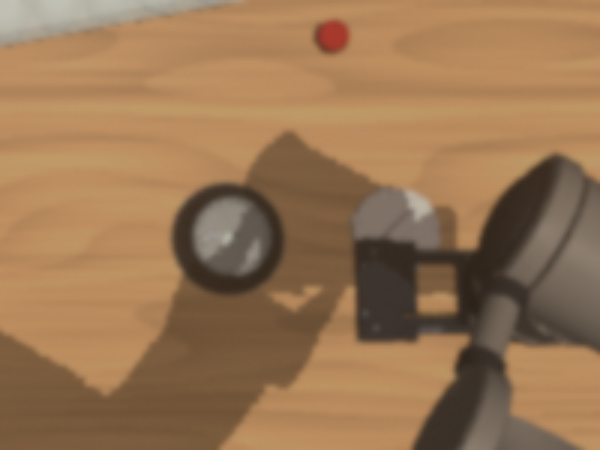

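View pics/scene2.png

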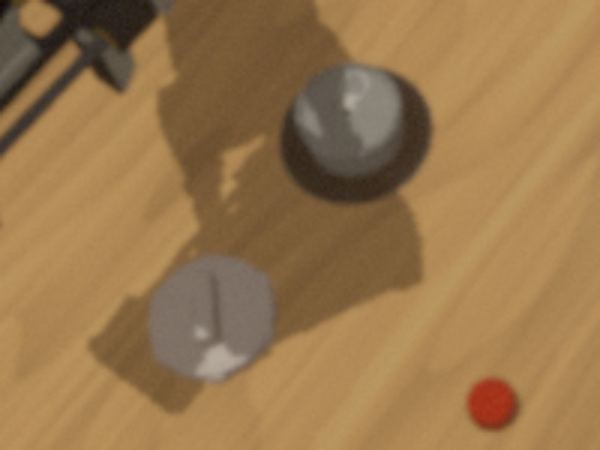

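The can now stands on the pad with black visible all round. In the scene crop the cover is at (212,318), with the bar's long edge from (212,270) to (218,340).

Run:
```python
from h import *
c=imaging.read_camera("scene")
a,b=cast(c,109+212/3,254+270/3,.012),cast(c,109+218/3,254+340/3,.012); print("bar",np.degrees(np.arctan2(*(b-a)[1::-1])),a[:2],b[:2])
for n in("scene","top"):
    c=imaging.read_camera(n); P=[cast(c,0,0,0)]
    u,v=map(int,proj(c,(.52,-.018,.03))); 
    V=c["image"].max(2); k=np.zeros_like(V); cv2.circle(k,(u,v),int(.042*535/1.27),1,-1) if n=="top" else cv2.circle(k,(u,v),23,1,-1)
    for t in(70,85):
        m=((V>t)&(k>0)).astype(np.uint8); m=cv2.morphologyEx(m,cv2.MORPH_CLOSE,np.ones((5,5),np.uint8))
        q=max(cv2.findContours(m,cv2.RETR_EXTERNAL,cv2.CHAIN_APPROX_NONE)[0],key=cv2.contourArea)[:,0]
        w=np.array([cast(c,*p,.035)[:2] for p in q]); (x,y),ax,_=cv2.fitEllipse((w*1e4).astype(np.float32)); print(n,t,"can",x/1e4,y/1e4,np.array(ax)/10)
    print(n,"pad",fit(c,"pad",*proj(c,(.518,-.019,0)),0,r=36))
```

```text
bar -44.034421723068434 [ 0.50744778 -0.14657925] [ 0.54106332 -0.17908045]
scene 70 can 0.51724052734375 -0.01631593017578125 [80.66859741 95.64801636]
scene 85 can 0.514952783203125 -0.014669256591796876 [76.80219727 91.08037109]
scene pad [ 5.15200e-01 -1.72000e-02  8.93130e+01  9.46863e+01]
top 70 can 0.52592099609375 -0.018892254638671876 [76.42941284 83.46782227]
top 85 can 0.525883984375 -0.017713563537597656 [65.87127075 84.2668335 ]
top pad [ 5.18100e-01 -2.14000e-02  9.42226e+01  9.62091e+01]
```

To row units: -0.033 m / 0.5 = -0.066, 0.1 rad / 1.5708 = 0.0637.

```bash
echo '{"sx": [-0.066, -0.066, 0, 0, 0, 0, 0, 0], "sy": [0, 0, 0, 0, 0, 0, 0, 0], "sz": [0, 0, 0, 0, 0, 0, 0, 0], "drx": [0, 0, 0, 0, 0, 0, 0, 0], "dry": [0, 0, 0, 0, 0, 0, 0, 0], "drz": [0, 0, 0, 0.0637, 0.0637, 0.0637, 0.0637, 0.0637]}' > mv.in && python3 drive.py mv.in
echo '{"sx": [0, 0, 0, 0, 0], "sy": [0, 0, 0, 0, 0], "sz": [0, 0, 0, 0, 0], "drx": [0, 0, 0, 0, 0], "dry": [0, 0, 0, 0, 0], "drz": [0.0637, 0.0637, 0.0637, 0, 0]}' > mv.in && python3 drive.py mv.in 0.06
python3 - <<'E'
from h import *
c=imaging.read_camera("top"); print("can top", cast(c,390,276.67,.037), "pad",cast(c,313+228/3,198+239/3,0))
c=imaging.read_camera("scene"); print("can scene",cast(c,109+348/3,254+118/3,.037),"pad",cast(c,109+356/3,254+133/3,0))
s=telemetry.observe(); p=np.array(s["tool_pos"]); y=s["tool_rot"][2]; d=np.array([.5255,-.170])-p[:2]
print(p,s["tool_rot"],"dx,dy",d@[np.cos(y),np.sin(y)],d@[np.sin(y),-np.cos(y)])
E
```

```text
time: 8.27
tool_pos: [0.5256, -0.1667, 0.3546]
tool_rot: [3.141, -0.0, 2.638]
contact_force: [0.4, 0.4, 0.3]
opening: 0.0918
grip_force: 0.0
time: 8.68
tool_pos: [0.5255, -0.1671, 0.3547]
tool_rot: [3.142, -0.0, 2.345]
contact_force: [-0.3, -0.3, 1.2]
opening: 0.0635
grip_force: 0.0
can top [ 0.51704093 -0.01948114  0.037     ] pad [ 0.5173159  -0.02162279  0.        ]
can scene [ 0.52346536 -0.02291403  0.037     ] pad [ 5.18532694e-01 -1.76582780e-02 -1.11022302e-16]
[ 0.52554806 -0.16751687  0.35472832] [ 3.14152734e+00 -9.60823209e-05  2.34443506e+00] dx,dy -0.0017427831898197913 -0.0017694482213753684
```

To row units: 0.03 m / 0.5 = 0.06, 0.02 m / 0.5 = 0.04.

```bash
echo '{"sx": [-0.0034, 0, 0, 0, 0, 0, 0, 0], "sy": [-0.0036, 0, 0, 0, 0, 0, 0, 0], "sz": [0.04, 0.06, 0.06, 0.06, 0.04, 0.02, 0, 0], "drx": [0, 0, 0, 0, 0, 0, 0, 0], "dry": [0, 0, 0, 0, 0, 0, 0, 0], "drz": [0, 0, 0, 0, 0, 0, 0, 0]}' > mv.in && python3 drive.py mv.in 0.05
python3 - <<'E'
from h import *
s=telemetry.observe(); p=np.array(s["tool_pos"]); y=s["tool_rot"][2]; d=np.array([.5255,-.170])-p[:2]
print(p,s["tool_rot"],"dx,dy",d@[np.cos(y),np.sin(y)],d@[np.sin(y),-np.cos(y)],s["opening"])
c=imaging.read_camera("scene"); u,v=map(int,proj(c,(.525,-.17,.03))); cv2.imwrite("pics/g2.png",cv2.resize(c["image"][v-50:v+50,u-66:u+66,::-1],None,fx=5,fy=5))
E
```

```text
time: 9.45
tool_pos: [0.5257, -0.1706, 0.2151]
tool_rot: [3.141, 0.0, 2.342]
contact_force: [0.7, 0.1, 0.2]
opening: 0.0501
grip_force: 0.0
[ 0.52573647 -0.17063856  0.2151137 ] [3.14140951e+00 2.11449836e-04 2.34177842e+00] dx,dy 0.0006227690674400803 0.00027537157280513075 0.050114840862284564
```

View pics/g2.png

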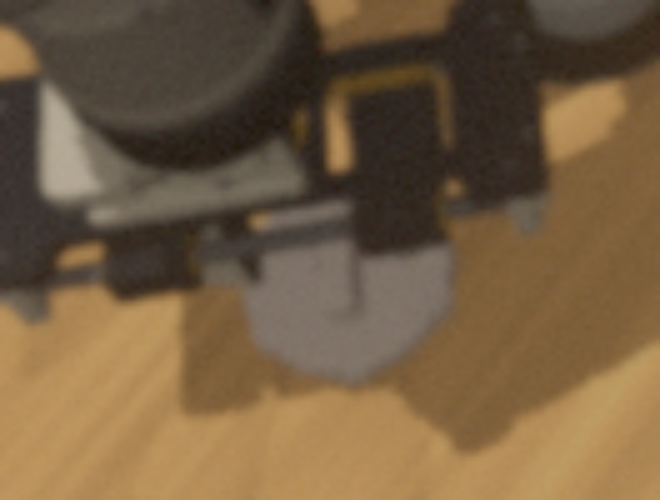

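The fingers straddle the bar, which is at about (340,260) between fingers at (225,260) and (430,250). Next I lower to just above the lid and close.

To row units: 0.012 m / 0.5 = 0.024, 0.008 m / 0.5 = 0.016.

```bash
echo '{"sx": [0, 0, 0, 0, 0], "sy": [0, 0, 0, 0, 0], "sz": [0.024, 0.016, 0, 0.004, 0], "drx": [0, 0, 0, 0, 0], "dry": [0, 0, 0, 0, 0], "drz": [0, 0, 0, 0, 0]}' > mv.in && python3 drive.py mv.in
echo '{"sx": [0, 0, 0], "sy": [0, 0, 0], "sz": [0.003, 0, 0], "drx": [0, 0, 0], "dry": [0, 0, 0], "drz": [0, 0, 0]}' > mv.in && python3 drive.py mv.in
```

```text
time: 9.92
tool_pos: [0.5256, -0.1707, 0.1932]
tool_rot: [3.141, 0.001, 2.341]
contact_force: [0.3, -0.6, -0.2]
opening: 0.05
grip_force: 0.0
time: 10.17
tool_pos: [0.5255, -0.1706, 0.1914]
tool_rot: [3.141, 0.0, 2.341]
contact_force: [0.5, -0.4, -0.6]
opening: 0.05
grip_force: 0.0
```

To row units: 0.0005 m / 0.5 = 0.001.

```bash
echo '{"sx": [0, 0, 0, 0, 0, 0, 0, 0], "sy": [0, 0, 0, 0, 0, 0, 0, 0], "sz": [0.001, 0, 0, 0, 0, 0, 0, 0], "drx": [0, 0, 0, 0, 0, 0, 0, 0], "dry": [0, 0, 0, 0, 0, 0, 0, 0], "drz": [0, 0, 0, 0, 0, 0, 0, 0]}' > mv.in && python3 drive.py mv.in 0.005 20
echo '{"sx": [0, 0, 0, 0], "sy": [0, 0, 0, 0], "sz": [0, 0, 0, 0], "drx": [0, 0, 0, 0], "dry": [0, 0, 0, 0], "drz": [0, 0, 0, 0]}' > mv.in && python3 drive.py mv.in 0.005 45
echo '{"sx": [0, 0, 0, 0, 0, 0], "sy": [0, 0, 0, 0, 0, 0], "sz": [-0.03, -0.06, -0.06, -0.06, 0, 0], "drx": [0, 0, 0, 0, 0, 0], "dry": [0, 0, 0, 0, 0, 0], "drz": [0, 0, 0, 0, 0, 0]}' > mv.in && python3 drive.py mv.in
python3 - <<'E'
from h import *
c=imaging.read_camera("scene"); s=telemetry.observe(); print(s["tool_pos"],s["tool_rot"],s["contact_force"])
t=[]
u,v=map(int,proj(c,(.525,-.17,.12))); t.append(cv2.resize(c["image"][v-40:v+40,u-50:u+50,::-1],(400,320)))
u,v=map(int,proj(c,(.519,-.019,.02))); t.append(cv2.resize(c["image"][v-40:v+40,u-50:u+50,::-1],(400,320),interpolation=cv2.INTER_CUBIC)); print(u-50,v-40)
cv2.imwrite("pics/lift.png",np.hstack(t))
c=imaging.read_camera("top"); u,v=map(int,proj(c,(.519,-.019,.02)));print(u-25,v-25); cv2.imwrite("pics/top3.png",cv2.resize(c["image"][v-25:v+25,u-25:u+25,::-1],(500,500),interpolation=cv2.INTER_CUBIC))
E
```

```text
time: 10.83
tool_pos: [0.5254, -0.1706, 0.1907]
tool_rot: [3.142, -0.0, 2.341]
contact_force: [-0.5, 0.1, 0.2]
opening: 0.0116
grip_force: 20.0
time: 11.17
tool_pos: [0.5254, -0.1706, 0.1907]
tool_rot: [3.141, 0.0, 2.341]
contact_force: [-0.1, -0.0, -0.3]
opening: 0.0119
grip_force: 45.0
time: 11.67
tool_pos: [0.5257, -0.1707, 0.2973]
tool_rot: [3.14, 0.004, 2.341]
contact_force: [-1.1, 0.9, -0.2]
opening: 0.012
grip_force: 45.0
[ 0.52521717 -0.1705136   0.29565229] [3.14140387e+00 2.48735599e-04 2.34079943e+00] [-0.25082807  0.11285794 -1.32111876]
175 254
363 251
```

View pics/lift.png

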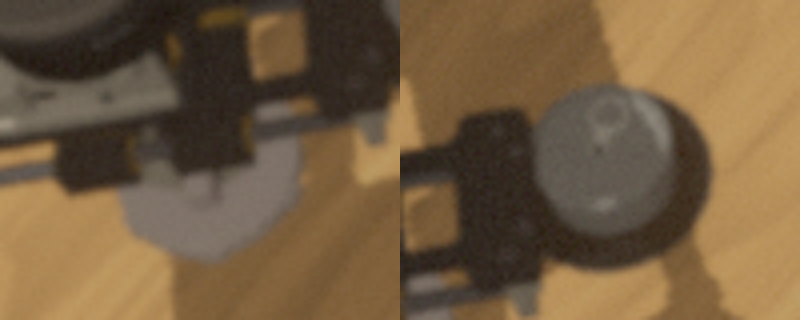

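View pics/top3.png

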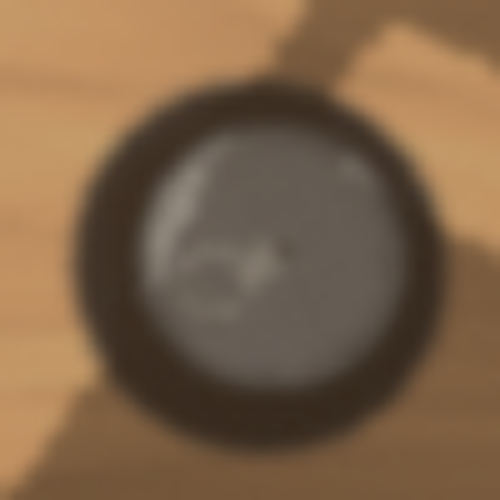

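Run:
```python
from h import *
c=imaging.read_camera("top"); print("can",cast(c,389.85,276.15,.035)[:2],"pad",cast(c,388.5,277.1,0)[:2])
# edges: left/right/top/bottom
for u,v in((140,256),(405,256),(273,122),(273,390)): print(cast(c,363+u/10-.45,251+v/10-.45,.035)[:2])
c=imaging.read_camera("scene"); print("scene can",cast(c,175+203/4-.4,254+152/4-.4,.036)[:2])
```

```text
can [ 0.51858923 -0.0193758 ] pad [ 0.51886528 -0.02028658]
[0.51853525 0.01601054]
[ 0.51864276 -0.0544728 ]
[ 0.55447355 -0.0200803 ]
[ 0.48301245 -0.01867733]
scene can [ 0.52121065 -0.01928068]
```

The cover hangs level in the grip, at about (210,215) in the left crop. The can is fully on the pad, with black visible all round it in the top crop. I'll carry the cover over the can.

```bash
echo '{"sx": [0.016, 0.034, 0.034, 0.034, 0.034, 0.034, 0.026, 0.014], "sy": [0.015, 0.03, 0.03, 0.03, 0.03, 0.03, 0.024, 0.014], "sz": [0, 0, 0, 0, 0, 0, 0, 0], "drx": [0, 0, 0, 0, 0, 0, 0, 0], "dry": [0, 0, 0, 0, 0, 0, 0, 0], "drz": [0, 0, 0, 0, 0, 0, 0, 0]}' > mv.in && python3 drive.py mv.in
echo '{"sx": [0, 0, 0, 0], "sy": [0, 0, 0, 0], "sz": [0.04, 0.024, 0, 0], "drx": [0, 0, 0, 0], "dry": [0, 0, 0, 0], "drz": [0, 0, 0, 0]}' > mv.in && python3 drive.py mv.in
cat > t.py <<'E'
from h import *
s=telemetry.observe(); p=np.array(s["tool_pos"]); y=s["tool_rot"][2]; d=np.array([.5193,-.0187])-p[:2]
print(p,s["tool_rot"],"dx,dy",d@[np.cos(y),np.sin(y)],d@[np.sin(y),-np.cos(y)],s["contact_force"])
E
python3 t.py
```

```text
time: 12.53
tool_pos: [0.519, -0.0163, 0.2949]
tool_rot: [-3.141, -0.002, 2.342]
contact_force: [0.1, -0.2, -0.6]
opening: 0.012
grip_force: 45.0
time: 12.87
tool_pos: [0.5195, -0.0187, 0.263]
tool_rot: [-3.14, -0.002, 2.341]
contact_force: [-0.0, 0.3, 0.1]
opening: 0.0115
grip_force: 45.0
[ 0.51945973 -0.01870307  0.2630188 ] [-3.14034903e+00 -1.81059303e-03  2.34077752e+00] dx,dy 0.00011339777119775548 -0.00011253227948394539 [-0.01266505  0.34701382  0.07185013]
```

To row units: 0.012 m / 0.5 = 0.024, 0.007 m / 0.5 = 0.014.

```bash
echo '{"sx": [0, 0, 0, 0, 0], "sy": [0, 0, 0, 0, 0], "sz": [0.024, 0.024, 0.014, 0, 0], "drx": [0, 0, 0, 0, 0], "dry": [0, 0, 0, 0, 0], "drz": [0, 0, 0, 0, 0]}' > mv.in && python3 drive.py mv.in
echo '{"sx": [0, 0, 0, 0, 0], "sy": [0, 0, 0, 0, 0], "sz": [0.004, 0.004, 0.002, 0, 0], "drx": [0, 0, 0, 0, 0], "dry": [0, 0, 0, 0, 0], "drz": [0, 0, 0, 0, 0]}' > mv.in && python3 drive.py mv.in
python3 t.py
python3 - <<'E'
from h import *
c=imaging.read_camera("scene"); u,v=map(int,proj(c,(.519,-.019,.03))); cv2.imwrite("pics/fit.png",cv2.resize(c["image"][v-40:v+40,u-50:u+50,::-1],(750,600),interpolation=cv2.INTER_CUBIC))
E
```

```text
time: 13.28
tool_pos: [0.5198, -0.019, 0.233]
tool_rot: [3.142, -0.0, 2.34]
contact_force: [-0.1, -0.4, -1.0]
opening: 0.0115
grip_force: 45.0
time: 13.7
tool_pos: [0.5196, -0.0188, 0.2278]
tool_rot: [3.141, 0.0, 2.341]
contact_force: [0.8, 0.4, -0.0]
opening: 0.0115
grip_force: 45.0
[ 0.51964969 -0.01882726  0.22784985] [3.14142967e+00 1.05592905e-04 2.34080109e+00] dx,dy 0.00033478992994786415 -0.00016245463631270793 [ 0.76547261  0.44802454 -0.0482259 ]
```

View pics/fit.png

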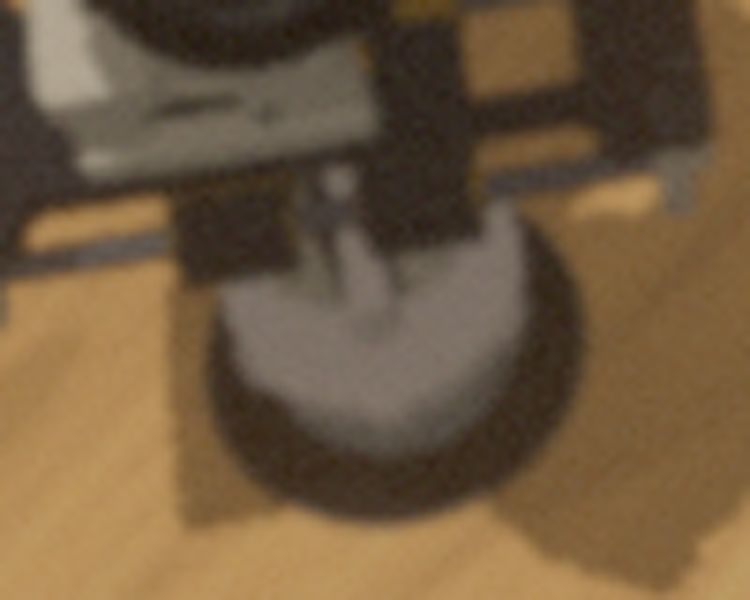

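The cover sits concentric over the can, with its centre at about (375,330) and the skirt just past the can's top. There is no contact force. Now I press in small steps.

To row units: 0.001 m / 0.5 = 0.002.

```bash
echo '{"sx": [0, 0, 0, 0, 0], "sy": [0, 0, 0, 0, 0], "sz": [0.002, 0.002, 0.002, 0, 0], "drx": [0, 0, 0, 0, 0], "dry": [0, 0, 0, 0, 0], "drz": [0, 0, 0, 0, 0]}' > mv.in && python3 drive.py mv.in 0.005 60
echo '{"sx": [0, 0, 0], "sy": [0, 0, 0], "sz": [0.002, 0, 0], "drx": [0, 0, 0], "dry": [0, 0, 0], "drz": [0, 0, 0]}' > mv.in && python3 drive.py mv.in
echo '{"sx": [0, 0, 0], "sy": [0, 0, 0], "sz": [0.002, 0, 0], "drx": [0, 0, 0], "dry": [0, 0, 0], "drz": [0, 0, 0]}' > mv.in && python3 drive.py mv.in; python3 t.py
```

```text
time: 14.17
tool_pos: [0.5195, -0.0188, 0.2247]
tool_rot: [-3.141, -0.0, 2.341]
contact_force: [-1.6, -0.6, 1.8]
opening: 0.0115
grip_force: 60.0
time: 14.42
tool_pos: [0.5196, -0.0188, 0.2238]
tool_rot: [3.142, -0.0, 2.341]
contact_force: [-2.0, -0.1, 3.4]
opening: 0.0114
grip_force: 60.0
time: 14.67
tool_pos: [0.5195, -0.0188, 0.2224]
tool_rot: [-3.141, -0.0, 2.341]
contact_force: [-1.7, -0.4, -0.4]
opening: 0.0113
grip_force: 60.0
[ 0.5195135  -0.01880463  0.22241001] [-3.14137643e+00 -4.43585204e-04  2.34081200e+00] dx,dy 0.00022374368159851845 -8.042998207511714e-05 [-1.68489703 -0.44085008 -0.38546157]
```

To row units: 0.001 m / 0.5 = 0.002.

```bash
echo '{"sx": [0, 0, 0], "sy": [0, 0, 0], "sz": [0.002, 0, 0], "drx": [0, 0, 0], "dry": [0, 0, 0], "drz": [0, 0, 0]}' > mv.in && python3 drive.py mv.in
echo '{"sx": [0, 0, 0], "sy": [0, 0, 0], "sz": [0.002, 0, 0], "drx": [0, 0, 0], "dry": [0, 0, 0], "drz": [0, 0, 0]}' > mv.in && python3 drive.py mv.in
echo '{"sx": [0, 0, 0], "sy": [0, 0, 0], "sz": [0.002, 0, 0], "drx": [0, 0, 0], "dry": [0, 0, 0], "drz": [0, 0, 0]}' > mv.in && python3 drive.py mv.in; python3 t.py
```

```text
time: 14.92
tool_pos: [0.5197, -0.0188, 0.2214]
tool_rot: [3.141, -0.0, 2.341]
contact_force: [0.0, 0.6, -1.8]
opening: 0.0114
grip_force: 60.0
time: 15.17
tool_pos: [0.5196, -0.0188, 0.2206]
tool_rot: [3.142, -0.0, 2.341]
contact_force: [-0.2, 0.0, -2.6]
opening: 0.0119
grip_force: 60.0
time: 15.42
tool_pos: [0.5197, -0.0189, 0.2198]
tool_rot: [3.141, 0.0, 2.341]
contact_force: [0.1, -0.9, -0.8]
opening: 0.0112
grip_force: 60.0
[ 0.51974255 -0.01887913  0.21979548] [3.14126160e+00 3.51833400e-04 2.34075117e+00] dx,dy 0.00043666827825906854 -0.0001930293776699066 [ 0.14749916 -0.89886686 -0.81933174]
```

To row units: 0.001 m / 0.5 = 0.002.

```bash
echo '{"sx": [0, 0, 0], "sy": [0, 0, 0], "sz": [0.002, 0, 0], "drx": [0, 0, 0], "dry": [0, 0, 0], "drz": [0, 0, 0]}' > mv.in && python3 drive.py mv.in
echo '{"sx": [0, 0, 0], "sy": [0, 0, 0], "sz": [0.002, 0, 0], "drx": [0, 0, 0], "dry": [0, 0, 0], "drz": [0, 0, 0]}' > mv.in && python3 drive.py mv.in
echo '{"sx": [0, 0, 0], "sy": [0, 0, 0], "sz": [0.002, 0, 0], "drx": [0, 0, 0], "dry": [0, 0, 0], "drz": [0, 0, 0]}' > mv.in && python3 drive.py mv.in; python3 t.py
```

```text
time: 15.67
tool_pos: [0.5197, -0.0189, 0.2197]
tool_rot: [3.141, 0.001, 2.341]
contact_force: [-2.6, -0.1, 6.6]
opening: 0.0118
grip_force: 60.0
time: 15.92
tool_pos: [0.5197, -0.0189, 0.2197]
tool_rot: [3.141, 0.001, 2.341]
contact_force: [-5.7, -0.0, 16.4]
opening: 0.0118
grip_force: 60.0
time: 16.17
tool_pos: [0.5196, -0.0188, 0.2196]
tool_rot: [3.141, 0.002, 2.341]
contact_force: [-8.0, 0.9, 25.7]
opening: 0.0113
grip_force: 60.0
[ 0.5195862  -0.01882129  0.21960312] [3.14058105e+00 1.72567120e-03 2.34109435e+00] dx,dy 0.0002863413237361072 -0.00012094513661991365 [-7.99762235  0.91695073 25.70013951]
```

The cover stopped hard at exactly the predicted home height, with about 26 N on it. I'll take off the side load, hold, and look once more.

To row units: -0.0005 m / 0.5 = -0.001, 0.0003 m / 0.5 = 0.0006.

```bash
echo '{"sx": [0.001, 0, 0, 0, 0, 0], "sy": [-0.001, 0, 0, 0, 0, 0], "sz": [0.0006, 0, 0, 0, 0, 0], "drx": [0, 0, 0, 0, 0, 0], "dry": [0, 0, 0, 0, 0, 0], "drz": [0, 0, 0, 0, 0, 0]}' > mv.in && python3 drive.py mv.in; python3 t.py
python3 - <<'E'
from h import *
c=imaging.read_camera("scene"); u,v=map(int,proj(c,(.519,-.019,.03))); cv2.imwrite("pics/end.png",cv2.resize(c["image"][v-40:v+40,u-50:u+50,::-1],(750,600),interpolation=cv2.INTER_CUBIC))
E
```

```text
time: 16.67
tool_pos: [0.5193, -0.0188, 0.2196]
tool_rot: [3.14, 0.003, 2.341]
contact_force: [-6.4, 0.3, 25.0]
opening: 0.012
grip_force: 60.0
[ 0.51928458 -0.01883328  0.21959345] [3.13953347e+00 2.93883748e-03 2.34100071e+00] dx,dy 8.492176117726894e-05 0.00010386910421286282 [-6.38487998  0.27334903 24.96218975]
```

View pics/end.png

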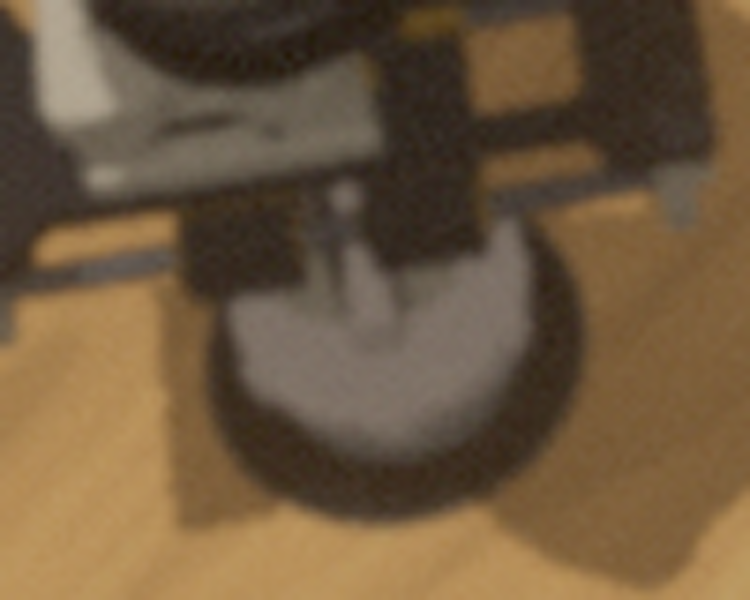

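The cover is seated on the can, with its centre at about (380,340), lower than before and level. The pad's black edge shows all round the visible side, and the press is steady at 25 N.

```bash
python3 -c "
from cell import robot, imaging, telemetry, hand_in
print(hand_in())"
```

```text
the job is handed in; nothing more can be done
None
```

The can is wholly on the pad, and the cover is home at its stop height (29 mm above the can's base) and level, with the gripper still pressing it down at about 25 N. I never saw the catches' 6–12 N peak, so the seating rests on that hard stop and the last picture; the job is handed in, no verdict was returned.

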